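# Shut the full sample box and flip the next one open

### The job

The sample box standing open is full: with the outside of the fingers, push its lid over so that it falls shut, and flip the lid of the other, shut box up and back past its balance point so that it stays fully open by itself (either order). Only push the lids gently: do not pinch them, do not lift or shove the boxes, and leave everything else where it stands.

Things in the scene. Friction and masses are not known exactly. Their poses are not given: they have to be found in the camera images.
- full_box: The full sample box, lid open at the start, packed with capped tubes that end 9 mm below its rim: loose white plastic box 100 mm (its x, front to back) x 140 mm (its y) x 95 mm high, 1.6 kg, hinged grey lid. Origin: centre of its underside; x points from the front (tab side, towards the robot) to the rear (hinge side), z up. Its yaw is within 0.4 rad of the robot's x.
- next_box: The next sample box, the same in make, lid shut at the start, empty inside: loose white plastic box 100 mm (its x, front to back) x 140 mm (its y) x 95 mm high, 1.6 kg, hinged grey lid. Origin: centre of its underside; x points from the front (tab side, towards the robot) to the rear (hinge side), z up. Its yaw is within 0.4 rad of the robot's x.
- full_lid (a joint): Lid of the full box: a plate 6 mm thick, 100 mm front to back, 140 mm wide, 80 to 170 g, hinged along the box's rear upper edge. Light, slightly damped, free hinge: below about 1.6 rad it falls shut, beyond that it falls back on to its stop at 1.95 rad. Joint: 0 shut, grows as the lid swings up and back, 1.95 fully open.
- next_lid (a joint): Lid of the next box: a plate 6 mm thick, 100 mm front to back, 140 mm wide, 80 to 170 g, hinged along the box's rear upper edge. Light, slightly damped, free hinge: below about 1.6 rad it falls shut, beyond that it falls back on to its stop at 1.95 rad. Joint: 0 shut, grows as the lid swings up and back, 1.95 fully open.
- full_lid_tab (a point): Of the full box: front end (middle, half thickness) of the lid's thumb tab, 122 mm from the hinge axis; moves with the lid. The tab, 60 mm wide and 6 mm thick, juts out 22 mm beyond the front wall from the middle of the lid's front edge; its underside is 95.5 mm above the table when shut, with free space below.
- next_lid_tab (a point): Of the next box: front end (middle, half thickness) of the lid's thumb tab, 122 mm from the hinge axis; moves with the lid. The tab, 60 mm wide and 6 mm thick, juts out 22 mm beyond the front wall from the middle of the lid's front edge; its underside is 95.5 mm above the table when shut, with free space below.
- full_lid_hinge (a point): Of the full box: middle of the lid's hinge axis, which runs along the box's y, 50 mm behind the box's origin and 95.5 mm above the table. The lid's underside lies in the plane through the axis; its outer face is 6 mm from that plane.
- next_lid_hinge (a point): Of the next box: middle of the lid's hinge axis, which runs along the box's y, 50 mm behind the box's origin and 95.5 mm above the table. The lid's underside lies in the plane through the axis; its outer face is 6 mm from that plane.
- rack: Bystander: fixed white tube block 110 x 50 x 50 mm between the two boxes, origin at the centre of its underside.
- tube0: Bystander: loose capped clear tube, 16 mm across (cap 19 mm), 91 mm long, standing in the block with its foot 10 mm and its top 101 mm above the table; origin at its foot.
- tube1: Bystander: loose capped clear tube, 16 mm across (cap 19 mm), 91 mm long, standing in the block with its foot 10 mm and its top 101 mm above the table; origin at its foot.
- tube2: Bystander: loose capped clear tube, 16 mm across (cap 19 mm), 91 mm long, standing in the block with its foot 10 mm and its top 101 mm above the table; origin at its foot.
- cassette0: Bystander: loose white test cassette 70 x 20 x 5 mm lying on the table in front, origin at the centre of its underside.
- cassette1: Bystander: loose white test cassette 70 x 20 x 5 mm lying on the table in front, origin at the centre of its underside.
- spray: Bystander: spray bottle, 86 mm across, 251 mm tall, standing at the right, origin at the centre of its underside.
- gel: Bystander: jar, 60 mm across, 140 mm tall, standing at the left, origin at the centre of its underside.
Mind the look-alikes: they are no part of the job. What is shaped like the full_box but orange is not meant.

How it is judged:
At the end, for the whole second after the job is handed in: The full box's lid is shut (joint under 0.05 rad), the next box's lid rests open on its stop (over 1.85 rad), both at rest; both boxes stand flat (within 0.03 rad) and within 30 mm of where they were, and so does every loose bystander (value of joint full_lid below 0.05 rad and value of joint next_lid above 1.85 rad and velocity of joint full_lid between -0.1 and 0.1 rad/s and velocity of joint next_lid between -0.1 and 0.1 rad/s and distance of each of full_box, next_box, tube0, tube1, tube2, cassette0, cassette1, spray, gel from where it was at the start of the episode below 0.03 m and angle between each of full_box, next_box's own z axis and vertical below 0.03 rad); the robot touches nothing.
It fails at once if a sample box is lifted or tipped (height (world z) of any of full_box, next_box above 0.012 m or angle between any of full_box, next_box's own z axis and vertical above 0.15 rad).
It fails at once if a sample box is shoved more than 30 mm (distance of any of full_box, next_box from where it was at the start of the episode above 0.03 m).
It fails at once if a lid is pinched or pressed with more than 18 N (contact force between the fingers and full_lid above 18 N or contact force between the fingers and next_lid above 18 N).
It fails at once if a bystander is moved more than 30 mm (distance of any of tube0, tube1, tube2, cassette0, cassette1, spray, gel from where it was at the start of the episode above 0.03 m).
It also fails if it takes over 53 s, if anything falls off the work surface, if the arm or the gripper's body presses on something with over 40 N, if the wrist force passes 120 N, or if a joint passes its speed limit or range.

### The arm

A 6-joint arm with a two-finger parallel gripper is mounted at the origin on the work surface. World frame = base frame: x ahead of the robot, y to its left, z up, the work surface at z = 0. Lengths are in m, angles in rad, forces in N, time in s.
With the tool pointing down it reaches from about 0.375 to 0.9 m from the base axis. Payload 3.1 kg.
Tool frame: the origin (TCP) lies between the finger pads; the fingertips stand 8 mm ahead of it and the grasp point (between the pads) lies 11 mm behind it; z points along the fingers, y is the line along which they close (so a half turn about z gives the same grasp; the last joint's range is limited). The gripper opens to 85 mm and grips with 20 to 120 N. Pads are 22 mm wide; open, the fingers measure 114 mm over their backs; the gripper's body (76 mm by 85 mm) begins 54 mm behind the grasp point. The pads swing forward as they close: fully open they stand 13 mm farther back than shut.
Start: joints at [1.109, 0.527, 1.433, -0, 1.181, -0.178], TCP at [0.174, 0.6, 0.215] pointing down, gripper open.
Joint ranges: [-3.08, 3.08], [-0.75, 2.2], [0.22, 2.44], [-1.43, 4.57], [0, 2.65], [-2.85, 2.85]. Speed limits (rad/s): [2.79, 2.79, 3.14, 3.14, 3.14, 3.14].

### API

Orientations are given as a unit quaternion [x, y, z, w].
In Python, from station import readout, cams, sign_off gives the robot as it stands.
- The arm moves only by the tool send_rows, never from a script. Its argument "commands" is text: rows parted by semicolons, each of 5 numbers parted by spaces: the finger opening in mm, from 0 to 85.4, then the shift along the tool's x, y, z each as a share of 0.02 m, from -1 to 1, then the turn about the tool's z as a share of 4 degrees, from -1 to 1. In form: grip dx dy dz spin; .... A call has 1 to 20 rows; each row shifts and turns the commanded pose from where the row before left it, along the tool's axes as they then stand; what a row does not reach is not made up. A row lasts 1/12 s, in which the tool goes at most 41.7 mm and 7.16 degrees, less where a joint would pass 70% of its speed; a pose out of reach is approached as far as the arm can. A call with a number of a shift or a turn outside -1 to 1 is refused whole. A call with a gripper value outside its range is refused whole. The fingers move at their own pace and stop on an object; "grip_force" is the grip in N (left out, the last holds). Time passes only in rows, so rows that do not move let the fingers close. It gives the time, the measured TCP pose, the force, the opening and the grip force at its end, in the units of the state.
- readout.sense(): the state, without advancing time (a new reading comes with each control period).
- cams.snapshot(name): name is "scene" or "top" or "wrist"; returns a dict with "pixels" (400x640x3 uint8, red, green, blue), "intrinsics" (3x3 intrinsics, pixels), "dist" ([k1, k2, p1, p2, k3] as OpenCV has them; the pictures are not rectified), "eye" and "rotation" of the camera in the world. Camera axes: x right, y down, z forward; pixel columns grow to the right and rows downward; lengths in m; the calibration is good to about 2 mm. A picture is of the moment at which its call begins. There is no depth.
- sign_off(): hands the job in; it is judged then, once.
The state is a dict: "t": time; "q": joint angles; "qd": joint speeds; "tau": joint torques, N m; "tcp_pos": TCP position; "tool_rot": TCP orientation; "force": force on the tool from outside, world axes, zero at the start; "ft_torque": the same for the moment, N m; "finger_gap": opening from 0.0 (shut) to 1.0 (fully open); "gripper_force": force on a finger pad.
Only numpy, scipy, OpenCV 4.12 (cv2) and the standard library are available. Lean on these libraries where they do the work, as an engineer would, in place of code of your own. Each camera call takes 0.05 s, during which the arm holds its last target. There are 200 camera calls.

## Working session

There is one attempt and no reset: what is moved stays moved. The work goes in short steps, Python scripts to look and compute and a tool call to move; the robot and the scene stay as the last step left them, time stands still between calls to the robot, and variables do not carry over. Pictures are saved under pics/ and viewed, at most 10 in all, crops included, and the job is handed in when it is done.

Besides the shell and the picture viewer there is one more tool, called after ">>>" as name(argument=value, ...), one argument or row to a line, values as JSON. send_rows: Moves the arm, as the interface text tells. Its arguments: {"type":"object","properties":{"commands":{"type":"string"},"grip_force":{"type":"number"}},"required":["commands"]}

```bash
mkdir -p pics; python3 - <<'E'
from station import readout,cams
import cv2,numpy as np,pickle
s=readout.sense();print(s['t'],s['tcp_pos'],s['tool_rot'])
for n in ['scene','top']:
    c=cams.snapshot(n);pickle.dump(c,open(n+'.pkl','wb'))
    print(n,c['intrinsics'],c['dist'],c['eye'],c['rotation'])
    cv2.imwrite(f'pics/{n}0.png',cv2.resize(c['pixels'][:,:,::-1],(800,500),interpolation=cv2.INTER_CUBIC))
E
```

```text
0.0 [0.1740205  0.59947804 0.21362688] [ 1.40897378e-01  9.90023588e-01 -1.05516002e-03 -3.31386578e-04]
scene [[408.24829993   0.         314.92528189]
 [  0.         408.24829993 196.10016379]
 [  0.           0.           1.        ]] [0.01810153 0.         0.         0.         0.        ] [1.21516179 0.58509135 0.69863946] [ 0.36534077  0.80527843 -0.42323098 -0.19730257]
top [[446.90643766   0.         321.6630908 ]
 [  0.         446.90643766 201.23242839]
 [  0.           0.           1.        ]] [-0.06179682  0.          0.          0.          0.        ] [ 0.44133312 -0.0262672   1.26100389] [-0.69723147  0.71528368 -0.02643934  0.03922373]
```

View pics/scene0.png

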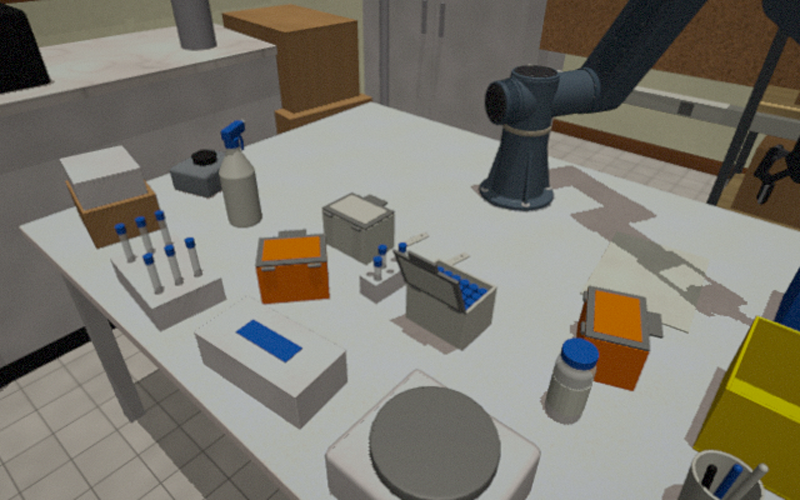

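View pics/top0.png

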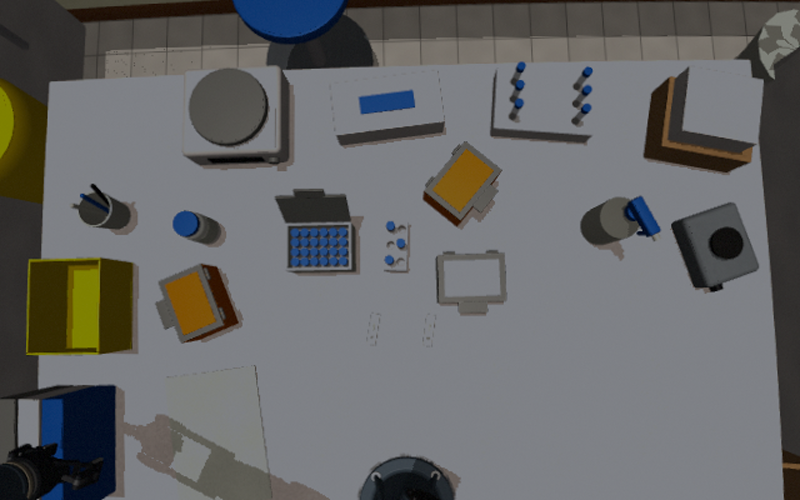

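The scene view and the top view agree. The full box (open lid, blue caps) is at about (320,235) in the 800-wide top view. The shut grey-lid box is at (472,280), with the tube block at (397,245) between them. Next I'll enlarge that region.

```bash
python3 - <<'E'
import cv2,pickle
c=pickle.load(open('top.pkl','rb'))['pixels'][:,:,::-1]
cv2.imwrite('pics/crop.png',cv2.resize(c[145:285,215:415],(800,560),interpolation=cv2.INTER_CUBIC))
E
```

```text
(no output)
```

View pics/crop.png

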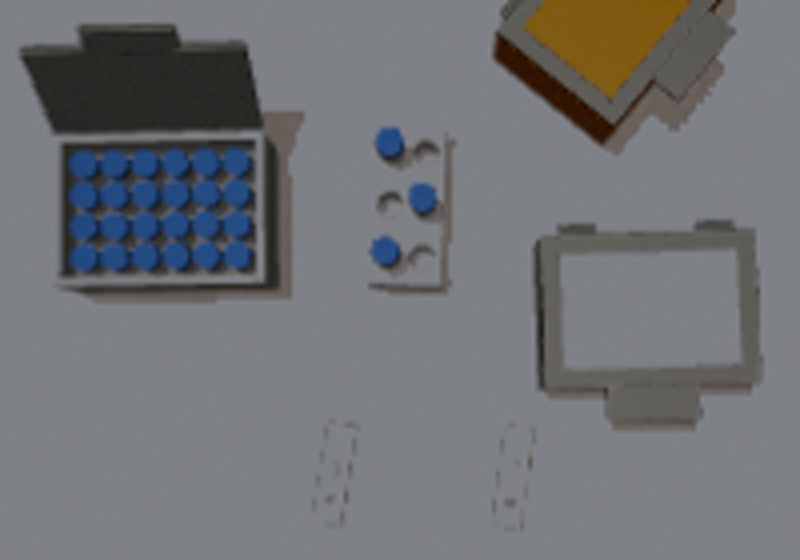

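The crop shows the full box rim with corners at about (60,284), (268,281) and (265,135). The shut lid's corners are (541,388), (758,381), (753,232) and (537,240), with its tab end at (609..697, 422). The cassettes are at (336,473) and (515,475).

```bash
cat > h.py <<'E'
import cv2,pickle,numpy as np
from scipy.spatial.transform import Rotation as R
def ray(c,uv):
    p=cv2.undistortPoints(np.float64([[uv]]),c['intrinsics'],c['dist'])[0,0]
    r=c['rotation']; r=R.from_quat(r).as_matrix() if np.size(r)==4 else np.array(r)
    return r@[p[0],p[1],1]
def at(c,uv,z):
    d=ray(c,uv); e=np.array(c['eye']); return e+d*(z-e[2])/d[2]
E
python3 - <<'E'
from h import *
c=pickle.load(open('top.pkl','rb'))
f=lambda x,y,z:print((x,y),at(c,((x+.5)/4+214.5,(y+.5)/4+144.5),z).round(4))
for p in [(60,284),(268,281),(265,135),(57,135)]:f(*p,.095)
f(80,28,.209);f(176,26,.209);f(24,47,.188);f(245,43,.188)
print('next')
for p in [(541,388),(758,381),(753,232),(537,240),(609,422),(697,420)]:f(*p,.1015)
print('tubes')
for p in [(390,143),(423,198),(385,250)]:f(*p,.101)
for p in [(336,473),(515,475)]:f(*p,.005)
f(443,140,.05);f(443,287,.05)
E
```

```text
(60, 284) [0.5186 0.2365 0.095 ]
(268, 281) [0.5171 0.0992 0.095 ]
(265, 135) [0.6137 0.0997 0.095 ]
(57, 135) [0.6176 0.238  0.095 ]
(80, 28) [0.665 0.198 0.209]
(176, 26) [0.6644 0.1399 0.209 ]
(24, 47) [0.6587 0.2372 0.188 ]
(245, 43) [0.657 0.101 0.188]
next
(541, 388) [ 0.4429 -0.0769  0.1015]
(758, 381) [ 0.4438 -0.2171  0.1015]
(753, 232) [ 0.5404 -0.2178  0.1015]
(537, 240) [ 0.5389 -0.0772  0.1015]
(609, 422) [ 0.42   -0.1201  0.1015]
(697, 420) [ 0.4198 -0.1768  0.1015]
tubes
(390, 143) [0.6052 0.017  0.101 ]
(423, 198) [ 0.5684 -0.0037  0.101 ]
(385, 250) [0.535  0.0219 0.101 ]
(336, 473) [0.3874 0.0636 0.005 ]
(515, 475) [ 0.3831 -0.0612  0.005 ]
(443, 140) [ 0.6135 -0.0174  0.05  ]
(443, 287) [ 0.5129 -0.0148  0.05  ]
```

Both boxes check out. The full box is centred near (0.567, 0.168) with its hinge at x≈0.617. The next box is centred near (0.492, -0.147) with its hinge at x≈0.5415. Both yaws are about 0, and the sizes match to within 3 mm. First move: align the tool and close the fingers.

>>> send_rows(
  commands="0 0 0 0 -1;0 0 0 0 -1;0 0 0 0 -1;0 0 0 0 -1;0 0 0 0 -0.05;0 0 0 -1 0;0 0 0 -1 0;0 0 0 0 0",
)

```text
t: 0.77
tcp_pos: [0.1754, 0.6023, 0.2583]
tool_rot: [0.001, 1.0, 0.003, 0.002]
force: [0.8, 0.5, 1.1]
finger_gap: -0.001
gripper_force: 0.0
```

>>> send_rows(
  commands="0 -0.875 -0.5 0 0;0 -0.875 -0.5 0 0;0 -0.875 -0.5 0 0;0 -0.875 -0.5 0 0;0 -0.875 -0.5 0 0;0 -0.875 -0.5 0 0;0 -0.875 -0.5 0 0;0 -0.875 -0.5 0 0;0 -0.875 -0.5 0 0;0 -0.875 -0.5 0 0;0 -0.875 -0.5 0 0;0 -0.875 -0.5 0 0;0 -0.875 -0.5 0 0;0 -0.875 -0.5 0 0;0 0 0 0 0",
)

```text
t: 2.02
tcp_pos: [0.4226, 0.4581, 0.2537]
tool_rot: [0.002, 1.0, -0.001, 0.001]
force: [0.2, -0.7, 0.8]
finger_gap: 0.003
gripper_force: 0.0
```

>>> send_rows(
  commands="0 -0.875 -0.5 0 0;0 -0.875 -0.5 0 0;0 -0.875 -0.5 0 0;0 -0.875 -0.5 0 0;0 -0.875 -0.5 0 0;0 -0.875 -0.5 0 0;0 -0.875 -0.5 0 0;0 -0.875 -0.5 0 0;0 -0.875 -0.5 0 0;0 -0.875 -0.5 0 0;0 -0.875 -0.5 0 0;0 -0.875 -0.5 0 0;0 -0.875 -0.5 0 0;0 -0.875 -0.5 0 0;0 -0.875 -0.5 0 0;0 -0.875 -0.5 0 0;0 0 0 0 0;0 0 0 0 0",
)

```text
t: 3.52
tcp_pos: [0.6997, 0.2994, 0.2534]
tool_rot: [0.001, 1.0, 0.0, -0.001]
force: [-0.5, -0.7, -0.7]
finger_gap: 0.001
gripper_force: 0.0
```

>>> send_rows(
  commands="0 -0.3 -0.8 0 0;0 -0.3 -0.8 0 0;0 -0.3 -0.8 0 0;0 -0.1 -0.8 0 0;0 0 -0.8 0 0;0 0 -0.8 0 0;0 0 -0.8 0 0;0 0 -0.95 0 0;0 0 0 0.6 0;0 0 0 0.6 0;0 0 0 0.6 0;0 0 0 0.6 0;0 0 0 0.6 0;0 0 0 0.6 0;0 0 0 0 0;0 0 0 0 0",
)

```text
t: 4.85
tcp_pos: [0.7185, 0.1696, 0.1809]
tool_rot: [-0.0, 1.0, -0.0, -0.001]
force: [-0.6, -1.2, 0.1]
finger_gap: -0.0
gripper_force: 0.0
```

>>> send_rows(
  commands="0 0.2 0 0 0;0 0.2 0 0 0;0 0.2 0 0 0;0 0.2 0 0 0;0 0.2 0 0 0;0 0.2 0 0 0;0 0.2 0 0 0;0 0.2 0 0 0;0 0.2 0 0 0;0 0.2 0 0 0;0 0.2 0 0 0;0 0.2 0 0 0;0 0.2 0 0 0;0 0.2 0 0 0;0 0.2 0 0 0",
)

```text
t: 6.1
tcp_pos: [0.659, 0.1692, 0.1827]
tool_rot: [0.0, 1.0, 0.0, 0.0]
force: [0.3, 0.1, 0.7]
finger_gap: -0.002
gripper_force: 0.2
```

>>> send_rows(
  commands="0 0.2 0 0 0;0 0.2 0 0 0;0 0.2 0 0 0;0 0.2 0 0 0;0 0.2 0 0 0;0 0.2 0 0 0;0 0.2 0 0 0;0 0.2 0 0 0;0 0.2 0 0 0;0 0.2 0 0 0;0 0.2 0 0 0;0 0.2 0 0 0;0 0.2 0 0 0;0 0 0 -0.5 0;0 0 0 -1 0;0 0 0 -1 0;0 0 0 -1 0;0 0 0 0 0;0 0 0 0 0",
)

```text
t: 7.68
tcp_pos: [0.6084, 0.1693, 0.2546]
tool_rot: [-0.0, 1.0, 0.0, 0.002]
force: [-0.1, -0.4, -0.7]
finger_gap: 0.001
gripper_force: 0.0
```

```bash
python3 - <<'E'
from station import readout,cams
import cv2
c=cams.snapshot('scene')['pixels'][:,:,::-1]
cv2.imwrite('pics/s1.png',cv2.resize(c[120:320,230:430],(600,600),interpolation=cv2.INTER_CUBIC))
E
```

```text
(no output)
```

View pics/s1.png

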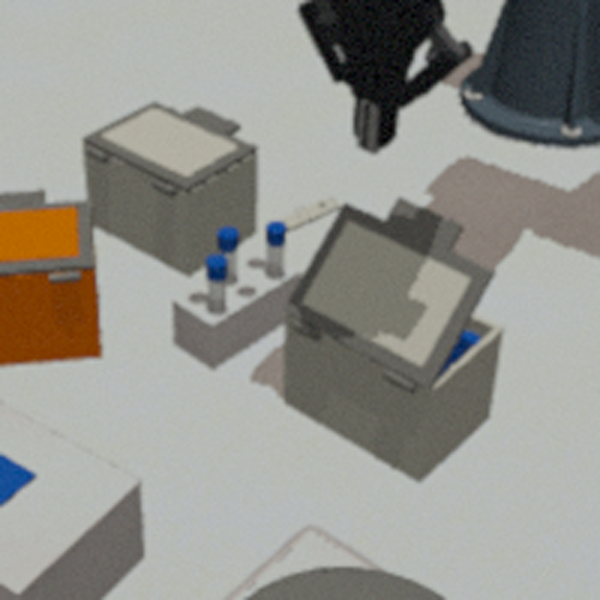

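The full lid has passed its balance point and is falling shut, with the arm clear of it. Next I'll go in front of the other box's tab. The tool can only point down, so I'll lift the tab by friction on its front end, following its arc.

>>> send_rows(
  commands="0 0.72 -1 0 0;0 0.72 -1 0 0;0 0.72 -1 0 0;0 0.72 -1 0 0;0 0.72 -1 0 0;0 0.72 -1 0 0;0 0.72 -1 0 0;0 0.72 -1 0 0;0 0.72 -1 0 0;0 0.72 -1 0 0;0 0.72 -1 0 0;0 0.72 -1 0 0;0 0.72 -1 0 0;0 0.72 -1 0 0;0 0.72 -1 0 0;0 0.72 -0.9 0 0;0 0 0 0 0;0 0 0 0 0",
)

```text
t: 9.23
tcp_pos: [0.3759, -0.149, 0.2518]
tool_rot: [0.002, 1.0, 0.001, -0.001]
force: [0.9, -0.2, -0.1]
finger_gap: 0.001
gripper_force: 0.0
```

>>> send_rows(
  commands="0 0 0 0.9 0;0 0 0 0.9 0;0 0 0 0.9 0;0 0 0 0.9 0;0 0 0 0.9 0;0 0 0 0.9 0;0 0 0 0.9 0;0 0 0 0.9 0;0 0 0 0.9 0;0 0 0 0.9 0;0 0 0 0 0;0 0 0 0 0",
)

```text
t: 10.23
tcp_pos: [0.3766, -0.1476, 0.0718]
tool_rot: [-0.001, 1.0, 0.001, -0.001]
force: [0.6, 0.5, 0.1]
finger_gap: 0.002
gripper_force: 0.0
```

```bash
python3 - <<'E'
from station import readout,cams
import cv2,numpy as np
s=readout.sense();print(s['t'],s['tcp_pos'],s['force'])
c=cams.snapshot('scene')['pixels'][:,:,::-1]
d=cams.snapshot('top')['pixels'][:,:,::-1]
a=cv2.resize(c[120:320,230:430],(400,400),interpolation=cv2.INTER_CUBIC)
b=cv2.resize(d[165:285,295:415],(400,400),interpolation=cv2.INTER_CUBIC)
cv2.imwrite('pics/s2.png',np.hstack([a,b]))
E
```

```text
10.2333 [ 0.37659057 -0.14760757  0.07179702] [0.62235076 0.49702022 0.07273073]
```

View pics/s2.png

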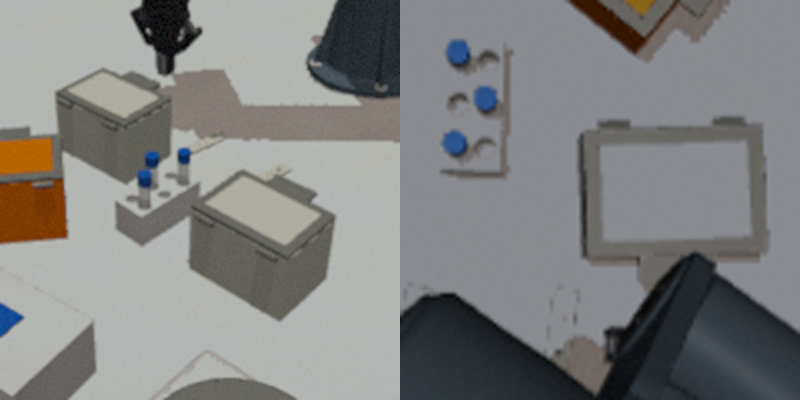

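The full box is shut. The fingers stand in front of the tab. I'll make contact slowly.

>>> send_rows(
  commands="0 -0.3 0 0 0;0 -0.3 0 0 0;0 -0.3 0 0 0;0 -0.3 0 0 0;0 -0.1 0 0 0;0 0 0 0 0",
)

```text
t: 10.83
tcp_pos: [0.404, -0.1492, 0.0729]
tool_rot: [-0.0, 1.0, -0.0, 0.001]
force: [-0.3, 0.1, 0.6]
finger_gap: 0.002
gripper_force: 0.0
```

>>> send_rows(
  commands="0 -0.1 0 0 0;0 0 0 0 0;0 0 0 0 0",
)

```text
t: 11.08
tcp_pos: [0.4047, -0.1487, 0.0726]
tool_rot: [0.0, 1.0, 0.0, -0.0]
force: [0.1, -0.2, -0.3]
finger_gap: -0.004
gripper_force: 0.0
```

>>> send_rows(
  commands="0 -0.1 0 0 0;0 0 0 0 0;0 0 0 0 0",
)

```text
t: 11.33
tcp_pos: [0.4069, -0.1489, 0.0726]
tool_rot: [0.0, 1.0, -0.0, -0.0]
force: [0.4, -0.6, -0.5]
finger_gap: 0.001
gripper_force: 0.0
```

>>> send_rows(
  commands="0 -0.1 0 0 0;0 0 0 0 0;0 0 0 0 0",
)

```text
t: 11.58
tcp_pos: [0.4075, -0.1484, 0.0725]
tool_rot: [-0.0, 1.0, 0.001, -0.001]
force: [-4.9, -2.1, 1.8]
finger_gap: -0.003
gripper_force: 2.4
```

>>> send_rows(
  commands="0 -0.1 0 0 0;0 0 0 0 0;0 0 0 0 0",
)

```text
t: 11.83
tcp_pos: [0.4078, -0.1478, 0.0725]
tool_rot: [-0.001, 1.0, 0.001, -0.003]
force: [-6.9, -3.9, 4.7]
finger_gap: -0.0
gripper_force: 4.2
```

>>> send_rows(
  commands="0 -0.1 0 0 0;0 0 0 0 0;0 0 0 0 0",
)

```text
t: 12.08
tcp_pos: [0.4083, -0.1471, 0.0724]
tool_rot: [-0.001, 1.0, 0.002, -0.005]
force: [-11.1, -2.6, 6.9]
finger_gap: -0.001
gripper_force: 5.5
```

Contact is firm at about 11 N. I'll raise along the arc in small steps.

>>> send_rows(
  commands="0 0.05 0 0.0 0;0 0 0 -0.2 0;0 0 0 -0.2 0;0 0 0 -0.2 0;0 0 0 0 0",
)

```text
t: 12.5
tcp_pos: [0.4091, -0.1472, 0.0845]
tool_rot: [-0.0, 1.0, 0.002, -0.003]
force: [-6.1, -0.1, 0.4]
finger_gap: -0.002
gripper_force: 2.8
```

>>> send_rows(
  commands="0 -0.03 0 -0.2 0;0 -0.03 0 -0.2 0;0 0 0 0 0",
)

```text
t: 12.75
tcp_pos: [0.4102, -0.1472, 0.0925]
tool_rot: [-0.0, 1.0, 0.002, -0.003]
force: [-5.6, -0.4, 0.5]
finger_gap: 0.002
gripper_force: 2.9
```

```bash
python3 - <<'E'
from station import cams
import cv2
c=cams.snapshot('scene')['pixels'][:,:,::-1]
cv2.imwrite('pics/s3.png',cv2.resize(c[130:230,240:360],(720,600),interpolation=cv2.INTER_CUBIC))
E
```

```text
(no output)
```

View pics/s3.png

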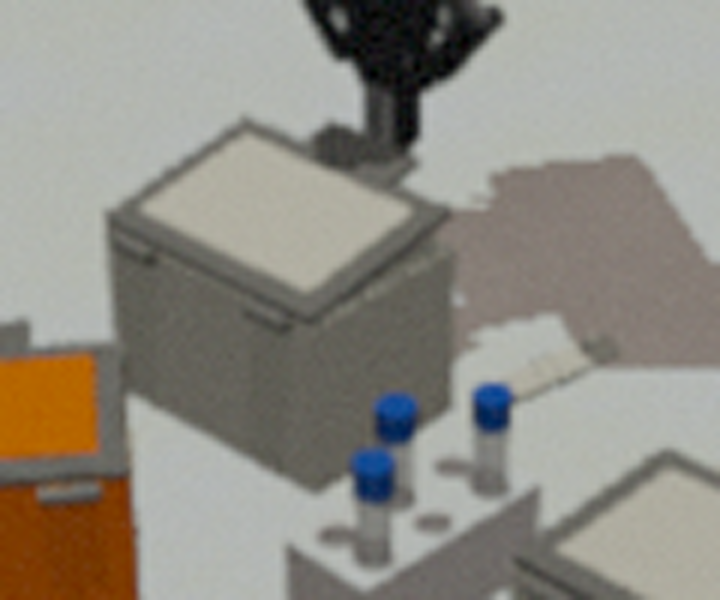

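The lid is lifting: there's a wedge gap along the box's side at about (445,240), and the tab is riding on the fingers. I'll continue along the arc.

>>> send_rows(
  commands="0 -0.04 0 -0.2 0;0 -0.045 0 -0.2 0;0 -0.05 0 -0.2 0;0 -0.06 0 -0.2 0;0 -0.065 0 -0.2 0;0 0 0 0 0",
)

```text
t: 13.3
tcp_pos: [0.4155, -0.1473, 0.1126]
tool_rot: [-0.0, 1.0, 0.002, -0.003]
force: [-6.6, 0.3, 1.9]
finger_gap: 0.001
gripper_force: 3.0
```

>>> send_rows(
  commands="0 -0.075 0 -0.2 0;0 -0.08 0 -0.2 0;0 -0.09 0 -0.2 0;0 -0.1 0 -0.2 0;0 -0.11 0 -0.2 0;0 0 0 0 0",
)

```text
t: 13.8
tcp_pos: [0.4248, -0.1473, 0.1327]
tool_rot: [-0.0, 1.0, 0.001, -0.003]
force: [-7.8, 0.9, 2.9]
finger_gap: -0.002
gripper_force: 3.4
```

>>> send_rows(
  commands="0 -0.1 0 -0.2 0;0 -0.12 0 -0.2 0;0 -0.14 0 -0.2 0;0 -0.15 0 -0.2 0;0 -0.165 0 -0.2 0;0 0 0 0 0",
)

```text
t: 14.3
tcp_pos: [0.4412, -0.1486, 0.1533]
tool_rot: [-0.0, 1.0, 0.0, 0.0]
force: [-2.8, 1.0, 1.6]
finger_gap: -0.001
gripper_force: 1.2
```

>>> send_rows(
  commands="0 -0.18 0 -0.2 0;0 -0.2 0 -0.2 0;0 -0.22 0 -0.2 0;0 -0.24 0 -0.2 0;0 -0.27 0 -0.2 0;0 0 0 0 0",
)

```text
t: 14.8
tcp_pos: [0.4657, -0.1498, 0.1737]
tool_rot: [-0.0, 1.0, -0.001, 0.002]
force: [-0.1, -0.1, 0.3]
finger_gap: 0.005
gripper_force: 0.2
```

```bash
python3 - <<'E'
from station import cams
import cv2
c=cams.snapshot('scene')['pixels'][:,:,::-1]
cv2.imwrite('pics/s4.png',cv2.resize(c[110:230,240:360],(600,600),interpolation=cv2.INTER_CUBIC))
E
```

```text
(no output)
```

View pics/s4.png

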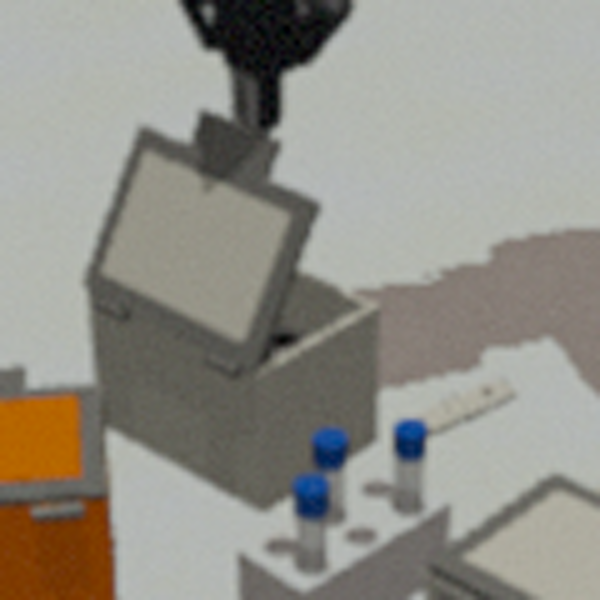

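The lid is still riding on the fingers at about 60°. I'll push it over backwards.

>>> send_rows(
  commands="0 -0.25 0 -0.15 0;0 -0.25 0 -0.15 0;0 -0.25 0 -0.12 0;0 -0.25 0 -0.1 0;0 -0.25 0 -0.1 0;0 -0.25 0 -0.08 0;0 -0.25 0 -0.05 0;0 -0.25 0 -0.05 0;0 0 0 0 0",
)

```text
t: 15.6
tcp_pos: [0.5046, -0.1492, 0.1889]
tool_rot: [-0.0, 1.0, -0.0, 0.001]
force: [0.6, -0.2, -0.6]
finger_gap: -0.0
gripper_force: 0.0
```

>>> send_rows(
  commands="0 -0.25 0 0 0;0 -0.25 0 0 0;0 -0.25 0 0 0;0 -0.25 0 0 0;0 -0.25 0 0 0;0 -0.25 0 0 0;0 -0.25 0 0 0;0 -0.25 0 0 0;0 -0.25 0 0 0;0 -0.25 0 0 0;0 -0.25 0 0 0;0 0 0 0 0",
)

```text
t: 16.6
tcp_pos: [0.5594, -0.1491, 0.1887]
tool_rot: [-0.0, 1.0, -0.0, 0.001]
force: [-0.4, -0.4, 0.0]
finger_gap: 0.004
gripper_force: 0.0
```

Now back off towards -x and rise clear, then look.

>>> send_rows(
  commands="0 0.5 0 0 0;0 0.5 0 0 0;0 0.5 0 0 0;0 0.5 0 -0.5 0;0 0.5 0 -1 0;0 0.5 0 -1 0;0 0.5 0 -1 0;0 0.5 0 -1 0;0 0.5 0 0 0;0 0.5 0 0 0;0 0 0 0 0;0 0 0 0 0;0 0 0 0 0;0 0 0 0 0",
)

```text
t: 17.77
tcp_pos: [0.4581, -0.1488, 0.2777]
tool_rot: [0.0, 1.0, 0.0, -0.001]
force: [-0.4, 0.3, 0.5]
finger_gap: 0.0
gripper_force: 0.0
```

```bash
python3 - <<'E'
from station import cams
import cv2
c=cams.snapshot('scene')['pixels'][:,:,::-1]
cv2.imwrite('pics/s5.png',cv2.resize(c[110:310,210:430],(660,600),interpolation=cv2.INTER_CUBIC))
E
```

```text
(no output)
```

View pics/s5.png

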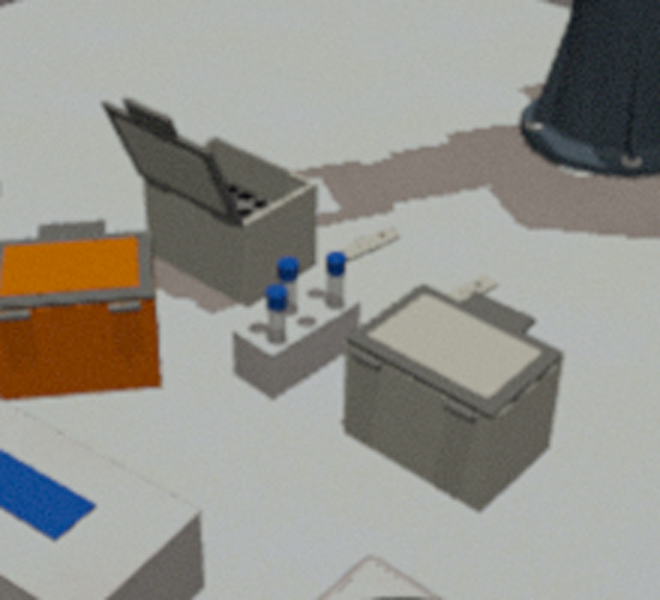

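The picture shows the next box's lid resting back, fully open, at about (170,150). The full box is shut at about (455,345), and everything else stands where it was. I'm handing the job in.

```bash
python3 -c "from station import sign_off;print(sign_off())"
```

```text
the job is handed in; nothing more can be done
None
```

The full box's lid is shut and the next box's lid rests fully open; in the last picture nothing else appears to have moved. I handed the job in at about 18 s of the 53 s allowed, and the hand-in returned no verdict.

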